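# Clear a chipped ceramic coaster off the desk into the tub

## Task

A chipped ceramic coaster, too wide and flat to pick up, has slid half under the stimulator on the desk pad. Draw it out flat along the pad by pressing on it, bring it along to where the grey scrap tub on the trolley stands below the desk's far edge, and send it over the edge so that it drops into the tub. Touch down slowly and never bear on the coaster or the pad with more than 25 N, for the desk top is glass; do not pick the coaster up, and leave the stimulator, the tub and everything else where they stand.

Things in the scene. Friction and masses are not known exactly. Their poses are not given: they have to be found in the camera images.
- coaster: chipped flat tile of pale glazed ceramic 120 x 100 x 6 mm, 0.12 to 0.18 kg, corner (+x, +y) broken away by 18 x 14 mm; origin at the centre of its underside, x along its length (near end starts under the stimulator), z up. A fingertip carries it surely with a press of 8 to 10 N, with less it may slip; as it starts to slide away from the robot an arm digs in and the press can double: start light
- stimulator_front (a point): point on the pad under the middle of the stimulator's low front face, which looks along +x to the desk's far edge. The stimulator, a black wedge-shaped console, 2 kg, loose, reaches from here 200 mm back and 140 mm to either side; front 40 mm high, back 86 mm; free space below it, 12 mm high, between four rubber feet (18 mm across, at x = -20 and -180, y = +-122 mm)
- pad_edge (a point): middle of the upper far edge of the dark felt desk pad (500 mm in x, 660 mm in y), fixed on the glass desk and flush with the desk's far edge; x points out over the edge, z up, z = 0 is the pad's top. The pad's height differs from start to start (top 3 to 9 mm above the glass); it is firm: a millimetre too deep is some 10 N more at rest, up to 25 N while dragging
- tub_rim (a point): middle of the top of the near wall of the scrap tub, an open grey plastic box standing loose on the trolley, walls 4 mm, 0.9 kg; from this point it reaches 300 mm along +x (away from the robot), 125 mm to either side and 120 mm down. This near wall stands under the desk, 40 to 70 mm short of the desk's far edge as seen from the robot
- gel_jar: gel jar, 54 mm across, 52 mm high, stands beside the stimulator's front; origin at the centre of its underside; to be left alone
- electrode_case: small square case with a clear lid, 57 x 57 x 38 mm, stands on the other side of the coaster; origin at the centre of its underside; to be left alone
- notebook: black notebook 152 x 214 x 16 mm on the glass to one side; origin at the centre of its underside; to be left alone
- saline: white bottle, 72 mm across, 205 mm high; origin at the centre of its underside; to be left alone
- pen_block: wooden pen block, 75 x 75 x 90 mm with pens above; origin at the centre of its underside; to be left alone

How it is judged:
By the outcome, as a careful person would: the job done as asked, in the order asked, and still so for the second after the job is handed in, with the robot touching nothing.
It also fails if it takes over 72 s, if anything falls off the work surface, if the arm or the gripper's body presses on something with over 40 N, if the wrist force passes 120 N, or if a joint passes its speed limit or range.

## Robot

A 6-joint arm with a two-finger parallel gripper is mounted at the origin on the work surface. World frame = base frame: x ahead of the robot, y to its left, z up, the work surface at z = 0. Lengths are in mm, angles in rad, forces in N, time in s.
With the tool pointing down it reaches from about 225 to 875 mm from the base axis. Payload 3.4 kg.
Tool frame: the origin (TCP) lies midway between the tips of the shut fingers; the grasp point (between the pads) lies 19 mm behind it (r.grip_depth is the distance from the TCP to the grasp point, in mm); z points along the fingers, y is the line along which they close (so a half turn about z gives the same grasp; the last joint's range is limited). The gripper opens to 85 mm and grips with 20 to 120 N. Pads are 22 mm wide; open, the fingers measure 114 mm over their backs; the gripper's body (76 mm by 85 mm) begins 54 mm behind the grasp point. The pads swing forward as they close: fully open they stand 13 mm farther back than shut.
Start: joints at [-1.383, 0.276, 1.505, -0, 1.361, -0.121], TCP at [174.751, -547.837, 231.328] pointing down, gripper open.
Joint ranges: [-2.89, 2.89], [-0.75, 2.08], [0.22, 2.7], [-1.18, 4.32], [0.11, 2.71], [-2.7, 2.7]. Speed limits (rad/s): [2.57, 2.57, 3.14, 3.14, 3.14, 3.14].

## Interface

Orientations are given as [roll, pitch, yaw] about the fixed x, y, z axes, in that order (R = Rz(yaw) Ry(pitch) Rx(roll)).
In Python, from bench import monitor, grab_frame, camera_params, r gives the robot as it stands.
- The arm moves only by the tool step_arm, never from a script. Its argument "steps" is a list that holds one entry, the list of rows, each a list of 7 numbers: the turn, a rotation vector about the tool's x, y, z in rad, then the shift along the tool's x, y, z in m, then the finger opening in m, from 0 to 0.0854. In form: [[[wx, wy, wz, x, y, z, hand], ...]]. A call has exactly 8 rows; each row shifts and turns the commanded pose from where the row before left it, along the tool's axes as they then stand; what a row does not reach is not made up. A row lasts 1/12 s, in which the tool goes at most 41.7 mm and 7.16 degrees, less where a joint would pass 70% of its speed; a pose out of reach is approached as far as the arm can. A call is refused whole if a number of a shift passes 0.0417 or a number of a turn 0.125, either way. A call with a gripper value outside its range is refused whole. The fingers move at their own pace and stop on an object; "grip_force" is the grip in N (left out, the last holds). Time passes only in rows, so rows that do not move let the fingers close, or fill a call up. It gives the time, the measured TCP pose, the force, the opening and the grip force at its end, in the units of the state.
- monitor.get_state(): the state, without advancing time (a new reading comes with each control period).
- grab_frame(name): name is "scene" or "top" or "wrist"; returns (picture, depth): 384x512x3 uint8, red, green, blue; 384x512 float32, mm along the optical axis (not along the pixel's ray), 0 where there is no reading.
- camera_params(name): a dict with "camera_matrix" (3x3 intrinsics, pixels), "world_from_camera" (4x4, takes a point from camera to world coordinates). Camera axes: x right, y down, z forward; pixel columns grow to the right and rows downward; lengths in mm; the calibration is good to about 2 mm. A picture is of the moment at which its call begins: read the wrist's pose just before it. camera_params takes no time and is no camera call; for the wrist camera it gives the pose at the moment of the call.
- r.hand_in(): hands the job in; it is judged then, once.
The state is a dict: "time": time; "qpos": joint angles; "qd": joint speeds; "tau": joint torques, N m; "tcp_pos": TCP position; "orientation": TCP orientation; "ft_force": force on the tool from outside, world axes, zero at the start; "moment": the same for the moment, N m; "opening": finger opening in mm; "gripper_force": force on a finger pad.
Only numpy, scipy, OpenCV 4.12 (cv2) and the standard library are available. Lean on these libraries where they do the work, as an engineer would, in place of code of your own. Each camera call takes 0.05 s, during which the arm holds its last target. There are 200 camera calls.

## Working session

There is one attempt and no reset: what is moved stays moved. The work goes in short steps, Python scripts to look and compute and a tool call to move; the robot and the scene stay as the last step left them, time stands still between calls to the robot, and variables do not carry over. Pictures are saved under pics/ and viewed, at most 10 in all, crops included, and the job is handed in when it is done.

Besides the shell and the picture viewer there is one more tool, called after "Call:" in YAML: its name, and indented under it one key for each argument. step_arm: Moves the arm, as the interface text tells. Its arguments: {"type":"object","properties":{"steps":{"type":"array"},"grip_force":{"type":"number"}},"required":["steps"]}

```bash
mkdir -p pics; ls; python3 - <<'E'
from bench import monitor, grab_frame, camera_params, r
import cv2,numpy as np
s=monitor.get_state(); print({k:np.round(v,3).tolist() for k,v in s.items()})
for n in("scene","top"):
    p,d=grab_frame(n); np.savez(f"{n}.npz",p=p,d=d,**camera_params(n)); cv2.imwrite(f"pics/{n}0.png",p[:,:,::-1])
    c=camera_params(n); print(n,c["camera_matrix"].round(1).tolist(),c["world_from_camera"].round(3).tolist())
E
```

```text
pics
{'time': 0.0, 'qpos': [-1.383, 0.277, 1.506, -0.0, 1.361, -0.121], 'qd': [-0.001, -0.002, -0.001, -0.001, -0.001, -0.001], 'tau': [-0.0, -41.677, -24.58, -0.0, 0.011, -0.0], 'tcp_pos': [174.64, -547.27, 230.432], 'orientation': [-3.14, -0.0, 0.309], 'ft_force': [-0.026, 0.092, 0.453], 'moment': [0.041, 0.006, 0.018], 'gripper_force': 0.0, 'opening': 85.285}
scene [[408.8, 0.0, 259.9], [0.0, 408.8, 193.8], [0.0, 0.0, 1.0]] [[-0.135, 0.754, -0.643, 1289.646], [0.991, 0.108, -0.081, 74.424], [0.008, -0.648, -0.762, 922.413], [0.0, 0.0, 0.0, 1.0]]
top [[423.9, 0.0, 256.8], [0.0, 423.9, 193.3], [0.0, 0.0, 1.0]] [[0.023, -0.999, 0.033, 464.746], [-1.0, -0.023, -0.006, 15.597], [0.006, -0.033, -0.999, 1266.522], [0.0, 0.0, 0.0, 1.0]]
```

View pics/top0.png

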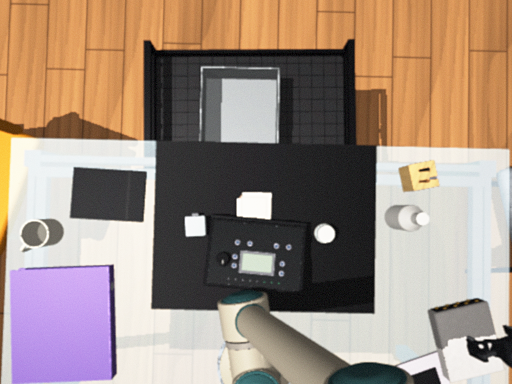

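View pics/scene0.png

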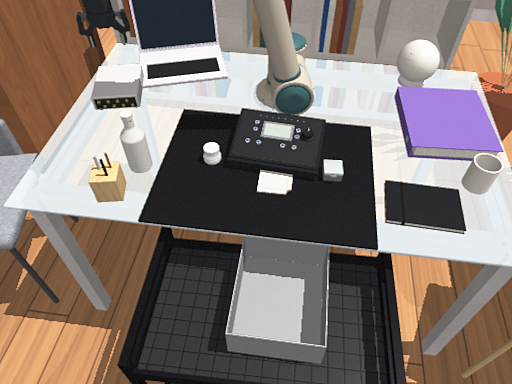

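The top view shows the coaster's white part at about (254,205), in front of the console front (row ~218). The jar is at (325,233) and the case at (195,225). The pad's far edge is at row ~144, and the tub's rim spans columns 200–280 beyond it.

```bash
cat > h.py <<'E'
import numpy as np,cv2
def cast(K,T,uv,z):
    uv=np.atleast_2d(np.asarray(uv,float)); d=np.c_[(uv[:,0]-K[0,2])/K[0,0],(uv[:,1]-K[1,2])/K[1,1],np.ones(len(uv))]@T[:3,:3].T
    return T[:3,3]+d*((z-T[2,3])/d[:,2])[:,None]
def cloud(K,T,d):
    v,u=np.mgrid[:d.shape[0],:d.shape[1]]
    P=np.stack([(u-K[0,2])/K[0,0]*d,(v-K[1,2])/K[1,1]*d,d],-1)@T[:3,:3].T+T[:3,3]
    P[d==0]=np.nan; return P
def load(n):
    f=np.load(n+".npz"); return f["p"],f["d"],f["camera_matrix"],f["world_from_camera"]
E
python3 - <<'E'
from h import *
for n in("top","scene"):
    p,d,K,T=load(n); P=cloud(K,T,d); g=p.max(2).astype(int); bright=p.min(2)
    reg=[(170,155,360,205),(225,188,290,225),(180,205,212,245),(308,215,342,250)] if n=="top" else [(180,190,350,230),(250,165,297,198),(318,155,348,185),(198,138,226,168)]
    x0,y0,x1,y1=reg[0]; m=g[y0:y1,x0:x1]<60; Z=P[y0:y1,x0:x1,2][m]; zp=np.nanmedian(Z); print(n,"pad z",zp,np.nanstd(Z),m.mean())
    for name,(x0,y0,x1,y1) in zip(("coaster","case","jar"),reg[1:]):
        m=np.zeros(g.shape,np.uint8); m[y0:y1,x0:x1]=bright[y0:y1,x0:x1]>120
        c=max(cv2.findContours(m,0,cv2.CHAIN_APPROX_NONE)[0],key=cv2.contourArea)
        mm=cv2.drawContours(np.zeros_like(m),[c],-1,1,-1)>0
        zz=np.nanmedian(P[mm][:,2]); W=cast(K,T,c[:,0],zp+6 if name=="coaster" else zz)[:,:2]
        print(name,"z",zz.round(1),"rect",cv2.minAreaRect(W.astype(np.float32)),"min",W.min(0).round(),"max",W.max(0).round())
        if name=="coaster":
            a=cv2.approxPolyDP(c,2.0,True)[:,0]; print(a.tolist(),cast(K,T,a,zp+6)[:,:2].round(1).tolist())
    # pad boundary
    m=(g<70).astype(np.uint8)
    if n=="top":
        m[:130]=0
        for col in (165,190,220,250,280,310,340,365):
            rows=np.where(g[130:200,col]<60)[0]; r0=130+rows[0] if len(rows) else -1
            print("edge",col,r0,cast(K,T,(col,r0-.5),zp)[0].round(1), g[134:150,col].tolist())
        for row in (155,190): 
            c=np.where(g[row]<60)[0]; c=c[(c>148)&(c<385)]; print("sides",cast(K,T,(c[0],row),zp)[0].round(1),cast(K,T,(c[-1],row),zp)[0].round(1))
    # console points: high dark; tub points
    H=P[...,2]; k=(H>zp+35)&(H<zp+100)&(abs(P[...,1])<250)&(P[...,0]>250)&(P[...,0]<560)
    Q=P[k]; f=Q[(Q[:,2]<zp+60)]
    for y in range(-160,160,20):
        q=Q[abs(Q[:,1]-y)<4]
        if len(q): print("con",y,q[np.argmax(q[:,0])].round(1),end=";")
    print()
    k=(H<-20)&(H>-600)&(P[...,0]>500)&(P[...,0]<1100)&(abs(P[...,1])<300)
    print("z hist",np.histogram(H[k],bins=np.arange(-600,0,20)))
E
```

```text
top pad z 6.610103640153966 2.48459045873089 0.9504210526315789
coaster z 12.5 rect ((469.7994689941406, 17.39160919189453), (79.83416748046875, 103.53995513916016), 1.2445093393325806) min [431. -35.] max [511.  70.]
[[236, 199], [237, 216], [270, 218], [270, 192], [242, 192]] [[487.7, 69.6], [437.6, 65.4], [433.9, -32.2], [510.8, -30.5], [508.9, 52.3]]
case z 44.3 rect ((411.2072448730469, 184.23252868652344), (66.00897216796875, 57.45261764526367), 1.625714659690857) min [378. 155.] max [444. 214.]
jar z 57.1 rect ((395.84552001953125, -185.30511474609375), (51.153770446777344, 57.10745620727539), 1.27782142162323) min [ 370. -214.] max [ 422. -157.]
edge 165 130 [690.4 286.7   6.6] [36, 34, 24, 22, 29, 27, 36, 52, 56, 55, 53, 55, 53, 51, 50, 51]
edge 190 141 [659.2 211.2   6.6] [74, 71, 69, 67, 76, 74, 71, 54, 49, 53, 52, 53, 54, 48, 50, 50]
edge 220 143 [655.3 121.7   6.6] [127, 131, 127, 130, 128, 132, 136, 114, 67, 44, 46, 47, 47, 47, 46, 46]
edge 250 144 [654.5  32.1   6.6] [215, 214, 210, 216, 212, 212, 213, 206, 150, 69, 36, 43, 42, 43, 42, 41]
edge 280 130 [698.6 -56.6   6
[... 2153 characters left out ...]
.3  44.4];con -20 [434.4 -16.3  45.2];con 0 [435.4  -1.1  44.1];con 20 [436.6  23.1  44.6];con 40 [438.9  38.3  44.9];con 60 [439.   56.1  47.7];con 80 [441.5  80.3  45.3];con 100 [442.4 101.1  45. ];con 120 [441.3 118.7  46.5];con 140 [443.1 136.9  42.6];
z hist (array([    1,     8,     0,     0,     0,     0,     0,     0,     0,
           0,     0,     0,     0,     0,     1,     3,     8,     9,
          23,    38, 23229,  1461,  2356,   783,   898,  1967,   761,
           0,     0]), array([-600, -580, -560, -540, -520, -500, -480, -460, -440, -420, -400,
       -380, -360, -340, -320, -300, -280, -260, -240, -220, -200, -180,
       -160, -140, -120, -100,  -80,  -60,  -40,  -20]))
```

Call:
step_arm:
  steps:
    - [[0,0,0.103,0,0,0,0],[0,0,0.103,0,0,0,0],[0,0,0.103,0,0,0,0],[0,0,0,0.01,-0.018,0,0],[0,0,0,0.02,-0.036,0,0],[0,0,0,0.02,-0.036,0,0],[0,0,0,0.02,-0.036,0,0],[0,0,0,0.02,-0.036,0,0]]
  grip_force: 40

```text
time: 0.77
tcp_pos: [265.1, -384.0, 230.8]
orientation: [-3.141, 0.0, -0.001]
ft_force: [1.1, -0.4, -0.4]
opening: -0.4
gripper_force: 0.0
```

Call:
step_arm:
  steps:
    - [[0,0,0,0.02,-0.036,0,0],[0,0,0,0.02,-0.036,0,0],[0,0,0,0.02,-0.036,0,0],[0,0,0,0.02,-0.036,0,0],[0,0,0,0.02,-0.036,0,0],[0,0,0,0.02,-0.036,0,0],[0,0,0,0.02,-0.036,0,0],[0,0,0,0.02,-0.036,0,0]]

```text
time: 1.43
tcp_pos: [425.1, -95.8, 231.2]
orientation: [3.141, 0.0, -0.0]
ft_force: [1.3, -0.8, -1.4]
opening: -0.5
gripper_force: 0.0
```

```bash
python3 - <<'E'
from h import *
from bench import monitor
s=monitor.get_state(); print(s["time"],s["tcp_pos"],s["orientation"],s["ft_force"],s["opening"],s["qpos"])
p,d,K,T=load("top"); P=cloud(K,T,d); H=P[...,2]
for n in("top","scene"):
    p,d,K,T=load(n); P=cloud(K,T,d); H=P[...,2]
    k=(H<-45)&(H>-110)&(P[...,0]>560)&(P[...,0]<1000)&(P[...,1]>-90)&(P[...,1]<230); Q=P[k]
    print(n,len(Q),np.percentile(Q,[1,5,50,95,99],axis=0).round().tolist())
    k=(H<-62)&(H>-90)&(P[...,0]>660)&(P[...,0]<960)&(P[...,1]>-90)&(P[...,1]<230); Q=P[k]; 
    for x in (700,750,800,850): 
        q=Q[abs(Q[:,0]-x)<10]; print(x, q[:,1].min().round() if len(q) else None,q[:,1].max().round() if len(q) else None,q[:,2].max().round() if len(q) else None)
    print("xmax",Q[:,0].max())
E
```

```text
1.4333 [425.07518035 -95.82644798 231.19824997] [ 3.14137486e+00  5.33743738e-05 -2.49021774e-04] [ 1.33700628 -0.83119418 -1.42483939] -0.515878693943505 [-3.81488972e-01  6.35831711e-02  1.77464088e+00 -2.30201216e-04
  1.30333711e+00  1.18961720e+00]
top 710 [[677.0, -54.0, -109.0], [695.0, -52.0, -107.0], [905.0, 96.0, -80.0], [909.0, 194.0, -68.0], [911.0, 195.0, -66.0]]
700 -52.0 193.0 -66.0
750 -54.0 194.0 -65.0
800 -53.0 196.0 -67.0
850 -52.0 194.0 -63.0
xmax 911.4284518523348
scene 1914 [[613.0, -58.0, -110.0], [614.0, -55.0, -107.0], [819.0, 67.0, -85.0], [912.0, 189.0, -69.0], [913.0, 191.0, -67.0]]
700 -58.0 190.0 -66.0
750 -58.0 191.0 -68.0
800 -58.0 192.0 -67.0
850 -58.0 191.0 -69.0
xmax 913.5118113259146
```

Call:
step_arm:
  steps:
    - [[0,0,0,0.0155,-0.0282,0,0],[0,0,0,0.0155,-0.0282,0,0],[0,0,0,0.0155,-0.0282,0,0],[0,0,0,0.0155,-0.0282,0,0],[0,0,0,0,0,0.04,0],[0,0,0,0,0,0.04,0],[0,0,0,0,0,0.04,0],[0,0,0,0,0,0.04,0]]

```text
time: 2.1
tcp_pos: [486.7, 15.4, 69.8]
orientation: [3.141, -0.001, 0.001]
ft_force: [0.9, -0.2, -0.2]
opening: 0.3
gripper_force: 0.0
```

Call:
step_arm:
  steps:
    - [[0,0,0,0,0,0.02,0],[0,0,0,0,0,0.015,0],[0,0,0,0,0,0.01,0],[0,0,0,0,0,0.004,0],[0,0,0,0,0,0.002,0],[0,0,0,0,0,0.001,0],[0,0,0,0,0,0,0],[0,0,0,0,0,0,0]]

```text
time: 2.77
tcp_pos: [487.5, 14.8, 20.0]
orientation: [3.141, -0.002, -0.0]
ft_force: [-0.5, 0.4, -0.1]
opening: -0.2
gripper_force: 0.0
```

Call:
step_arm:
  steps:
    - [[0,0,0,0,0,0.0005,0],[0,0,0,0,0,0.0005,0],[0,0,0,0,0,0.0005,0],[0,0,0,0,0,0.0005,0],[0,0,0,0,0,0.0005,0],[0,0,0,0,0,0.0005,0],[0,0,0,0,0,0.0005,0],[0,0,0,0,0,0.0005,0]]

```text
time: 3.43
tcp_pos: [486.8, 14.9, 15.2]
orientation: [3.142, 0.0, -0.0]
ft_force: [0.8, -0.9, -0.2]
opening: -0.0
gripper_force: 0.0
```

Call:
step_arm:
  steps:
    - [[0,0,0,0,0,0.0002,0],[0,0,0,0,0,0.0002,0],[0,0,0,0,0,0.0002,0],[0,0,0,0,0,0.0002,0],[0,0,0,0,0,0.0002,0],[0,0,0,0,0,0.0002,0],[0,0,0,0,0,0,0],[0,0,0,0,0,0,0]]

```text
time: 4.1
tcp_pos: [486.9, 14.9, 14.1]
orientation: [3.142, 0.0, -0.0]
ft_force: [-0.4, -0.1, -0.3]
opening: 0.3
gripper_force: 0.0
```

Call:
step_arm:
  steps:
    - [[0,0,0,0,0,0.0001,0],[0,0,0,0,0,0.0001,0],[0,0,0,0,0,0.0001,0],[0,0,0,0,0,0.0001,0],[0,0,0,0,0,0.0001,0],[0,0,0,0,0,0.0001,0],[0,0,0,0,0,0,0],[0,0,0,0,0,0,0]]

```text
time: 4.77
tcp_pos: [486.8, 14.9, 13.5]
orientation: [3.141, 0.0, -0.0]
ft_force: [0.3, -0.2, 0.6]
opening: 0.2
gripper_force: 0.1
```

Call:
step_arm:
  steps:
    - [[0,0,0,0,0,0.0001,0],[0,0,0,0,0,0.0001,0],[0,0,0,0,0,0.0001,0],[0,0,0,0,0,0.0001,0],[0,0,0,0,0,0.0001,0],[0,0,0,0,0,0,0],[0,0,0,0,0,0,0],[0,0,0,0,0,0,0]]

```text
time: 5.43
tcp_pos: [486.9, 14.9, 13.4]
orientation: [3.141, -0.0, -0.0]
ft_force: [-1.9, 0.6, 5.9]
opening: -0.3
gripper_force: 3.0
```

Call:
step_arm:
  steps:
    - [[0,0,0,0.0003,0,0,0],[0,0,0,0.0005,0,0,0],[0,0,0,0.0005,0,0,0],[0,0,0,0.0005,0,0,0],[0,0,0,0.0005,0,0,0],[0,0,0,0.0005,0,0,0],[0,0,0,0.0005,0,0,0],[0,0,0,0.0005,0,0,0]]

```text
time: 6.1
tcp_pos: [486.9, 14.9, 13.4]
orientation: [3.141, 0.007, 0.0]
ft_force: [-8.6, -0.7, 14.7]
opening: -0.1
gripper_force: 7.3
```

```bash
cat > look.py <<'E'
from h import *
from bench import monitor, grab_frame, camera_params
import sys
s=monitor.get_state(); print(round(s["time"],2),s["tcp_pos"].round(1),s["ft_force"].round(1))
n="scene"; p,d=grab_frame(n); c=camera_params(n); K,T=c["camera_matrix"],c["world_from_camera"]
if len(sys.argv)>1: cv2.imwrite("pics/"+sys.argv[1],p[:,:,::-1])
zp=7; P=cast(K,T,np.argwhere(np.ones(p.shape[:2]))[:,::-1],zp+6).reshape(p.shape[0],p.shape[1],3)
m=((p.min(2)>120)&(P[...,0]>420)&(P[...,0]<700)&(P[...,1]>-80)&(P[...,1]<150)).astype(np.uint8)
m[P[...,0]>720]=0
c=max(cv2.findContours(m,0,cv2.CHAIN_APPROX_NONE)[0],key=cv2.contourArea)
a=cv2.approxPolyDP(c,2.0,True)[:,0]; W=cast(K,T,c[:,0],zp+6)[:,:2]
print("rect",cv2.minAreaRect(W.astype(np.float32)),"min",W.min(0).round(),"max",W.max(0).round(),cast(K,T,a,zp+6)[:,:2].round().tolist())
E
python3 look.py
```

```text
6.1 [486.9  14.9  13.4] [-8.6 -0.7 14.7]
rect ((477.142822265625, 16.11774444580078), (71.99549865722656, 106.13602447509766), 8.174559593200684) min [434. -35.] max [513.  66.] [[448.0, -35.0], [512.0, -29.0], [508.0, 53.0], [491.0, 66.0], [434.0, 61.0], [458.0, 42.0], [456.0, 27.0], [484.0, 30.0], [498.0, 16.0], [489.0, -3.0], [457.0, -7.0]]
```

Call:
step_arm:
  steps:
    - [[0,0,0,0.0005,0,-0.0001,0],[0,0,0,0.0005,0,-0.0001,0],[0,0,0,0.0005,0,-0.0001,0],[0,0,0,0.0005,0,-0.0001,0],[0,0,0,0.0005,0,0,0],[0,0,0,0.0005,0,0,0],[0,0,0,0.0005,0,0,0],[0,0,0,0.0005,0,0,0]]

```text
time: 6.82
tcp_pos: [492.8, 15.0, 13.5]
orientation: [-3.141, 0.004, 0.0]
ft_force: [-3.8, 0.3, 6.6]
opening: 0.2
gripper_force: 3.4
```

Call:
step_arm:
  steps:
    - [[0,0,0,0.001,0,0.0001,0],[0,0,0,0.001,0,0,0],[0,0,0,0.0015,0,0,0],[0,0,0,0.0015,0,0,0],[0,0,0,0.0015,0,0,0],[0,0,0,0.0015,0,0,0],[0,0,0,0.0015,0,0,0],[0,0,0,0.0015,0,0,0]]

```text
time: 7.48
tcp_pos: [503.6, 15.0, 13.5]
orientation: [-3.141, 0.004, 0.0]
ft_force: [-4.2, -0.6, 7.6]
opening: -0.1
gripper_force: 4.0
```

```bash
python3 look.py
```

```text
7.48 [503.6  15.   13.5] [-4.2 -0.6  7.6]
rect ((488.7127685546875, 15.913158416748047), (81.68959045410156, 101.8450927734375), 1.4459913969039917) min [447. -36.] max [529.  67.] [[450.0, 65.0], [474.0, 43.0], [472.0, 28.0], [500.0, 28.0], [518.0, 13.0], [487.0, 6.0], [503.0, 8.0], [508.0, -0.0], [477.0, -4.0], [465.0, -33.0], [528.0, -33.0], [528.0, 52.0], [507.0, 59.0], [510.0, 65.0]]
```

Call:
step_arm:
  steps:
    - [[0,0,0,0.0018,0,0.0001,0],[0,0,0,0.0022,0,0,0],[0,0,0,0.0025,0,0,0],[0,0,0,0.0025,0,0,0],[0,0,0,0.003,0,0,0],[0,0,0,0.003,0,0,0],[0,0,0,0.003,0,0,0],[0,0,0,0.003,0,0,0]]

```text
time: 8.2
tcp_pos: [524.6, 15.0, 13.4]
orientation: [-3.141, 0.004, 0.0]
ft_force: [-4.9, -0.5, 8.4]
opening: 0.0
gripper_force: 4.3
```

Call:
step_arm:
  steps:
    - [[0,0,0,0.003,0,0,0],[0,0,0,0.003,0,0,0],[0,0,0,0.003,0,0,0],[0,0,0,0.003,0,0,0],[0,0,0,0.003,0,0,0],[0,0,0,0.003,0,0,0],[0,0,0,0.003,0,0,0],[0,0,0,0.003,0,0,0]]

```text
time: 8.87
tcp_pos: [548.8, 15.0, 13.4]
orientation: [-3.142, 0.004, 0.0]
ft_force: [-4.6, 0.5, 8.5]
opening: 0.4
gripper_force: 4.0
```

```bash
python3 look.py
```

```text
8.87 [548.8  15.   13.4] [-4.6  0.5  8.5]
rect ((539.61865234375, 15.473331451416016), (72.72661590576172, 103.07174682617188), 5.031490802764893) min [499. -35.] max [575.  66.] [[513.0, -35.0], [573.0, -32.0], [572.0, 53.0], [552.0, 65.0], [499.0, 64.0], [526.0, 40.0], [524.0, 25.0], [542.0, 30.0], [554.0, 23.0], [533.0, 14.0], [559.0, 15.0], [547.0, -4.0], [521.0, -8.0]]
```

Call:
step_arm:
  steps:
    - [[0,0,0,0,0,-0.002,0],[0,0,0,0,0,-0.003,0],[0,0,0,-0.013,0,0,0],[0,0,0,-0.02,0,0,0],[0,0,0,-0.02,0,0,0],[0,0,0,-0.013,0,0,0],[0,0,0,0,0,0.002,0],[0,0,0,0,0,0.001,0]]

```text
time: 9.58
tcp_pos: [485.0, 14.9, 15.3]
orientation: [3.141, -0.001, -0.0]
ft_force: [-0.2, -0.6, 0.5]
opening: -0.4
gripper_force: 0.0
```

Call:
step_arm:
  steps:
    - [[0,0,0,0,0,0.0003,0],[0,0,0,0,0,0.0003,0],[0,0,0,0,0,0.0002,0],[0,0,0,0,0,0.0002,0],[0,0,0,0,0,0.0001,0],[0,0,0,0,0,0,0],[0,0,0,0,0,0,0],[0,0,0,0,0,0,0]]

```text
time: 10.25
tcp_pos: [484.7, 14.9, 14.1]
orientation: [3.142, -0.0, -0.0]
ft_force: [-0.8, 1.1, -0.2]
opening: -0.3
gripper_force: 0.0
```

Coaster top is at z = 13.5, so about 1 mm more to go.

Call:
step_arm:
  steps:
    - [[0,0,0,0,0,0.0001,0],[0,0,0,0,0,0.0001,0],[0,0,0,0,0,0.0001,0],[0,0,0,0,0,0.0001,0],[0,0,0,0,0,0.0001,0],[0,0,0,0,0,0.0001,0],[0,0,0,0,0,0.0001,0],[0,0,0,0,0,0.0001,0]]

```text
time: 10.92
tcp_pos: [484.6, 14.9, 13.4]
orientation: [3.141, 0.0, -0.0]
ft_force: [-1.1, -1.0, 4.7]
opening: -0.2
gripper_force: 1.8
```

Call:
step_arm:
  steps:
    - [[0,0,0,0,0,0.0001,0],[0,0,0,0,0,0.0001,0],[0,0,0,0,0,0,0],[0,0,0,0,0,0,0],[0,0,0,0,0,0,0],[0,0,0,0,0,0,0],[0,0,0,0,0,0,0],[0,0,0,0,0,0,0]]

```text
time: 11.58
tcp_pos: [484.6, 14.9, 13.4]
orientation: [3.141, -0.0, -0.0]
ft_force: [-0.9, 1.3, 5.2]
opening: 0.2
gripper_force: 2.6
```

Call:
step_arm:
  steps:
    - [[0,0,0,0.0004,-0.0004,0,0],[0,0,0,0.0005,-0.0005,0,0],[0,0,0,0.0005,-0.0005,0,0],[0,0,0,0.0005,-0.0005,0,0],[0,0,0,0.0005,-0.0005,0,0],[0,0,0,0.0005,-0.0005,0,0],[0,0,0,0.0005,-0.0005,0,0],[0,0,0,0.0005,-0.0005,0,0]]

```text
time: 12.25
tcp_pos: [487.5, 18.1, 13.5]
orientation: [3.14, 0.002, 0.001]
ft_force: [-3.2, -3.2, 8.1]
opening: -0.2
gripper_force: 3.6
```

Call:
step_arm:
  steps:
    - [[0,0,0,0.0005,-0.0005,-0.0001,0],[0,0,0,0.0005,-0.0005,-0.0001,0],[0,0,0,0.0005,-0.0005,0,0],[0,0,0,0.001,-0.001,0,0],[0,0,0,0.001,-0.001,0,0],[0,0,0,0.001,-0.001,0,0],[0,0,0,0.001,-0.001,0,0],[0,0,0,0.001,-0.001,0,0]]

```text
time: 12.92
tcp_pos: [494.4, 24.9, 13.5]
orientation: [3.141, 0.001, 0.0]
ft_force: [-2.8, -1.8, 6.1]
opening: -0.0
gripper_force: 3.1
```

```bash
python3 look.py
```

```text
12.92 [494.4  24.9  13.5] [-2.8 -1.8  6.1]
rect ((522.4779663085938, 22.390472412109375), (102.27323150634766, 122.99826049804688), 86.23704528808594) min [458. -32.] max [585.  77.] [[459.0, -25.0], [577.0, -32.0], [585.0, 37.0], [566.0, 70.0], [465.0, 76.0], [462.0, 39.0], [491.0, 39.0], [509.0, 23.0], [495.0, 7.0], [467.0, 7.0]]
```

Call:
step_arm:
  steps:
    - [[0,0,0,0,0,-0.002,0],[0,0,0,0,0,-0.002,0],[0,0,0,0.012,0.001,0,0],[0,0,0,0.018,0.001,0,0],[0,0,0,0.012,0,0,0],[0,0,0,0,0,0.002,0],[0,0,0,0,0,0.0007,0],[0,0,0,0,0,0.0003,0]]

```text
time: 13.63
tcp_pos: [535.5, 23.5, 13.7]
orientation: [-3.141, 0.002, -0.0]
ft_force: [-0.4, 0.3, 1.2]
opening: -0.1
gripper_force: 0.0
```

Call:
step_arm:
  steps:
    - [[0,0,0,0,0,0.0002,0],[0,0,0,0,0,0.0001,0],[0,0,0,0,0,0.0001,0],[0,0,0,0,0,0.0001,0],[0,0,0,0,0,0.0001,0],[0,0,0,0,0,0.0001,0],[0,0,0,0,0,0.0001,0],[0,0,0,0,0,0,0]]

```text
time: 14.3
tcp_pos: [537.1, 23.3, 13.5]
orientation: [3.142, -0.0, -0.0]
ft_force: [-0.9, 0.6, 1.1]
opening: 0.0
gripper_force: 0.1
```

Call:
step_arm:
  steps:
    - [[0,0,0,0,0,0.0001,0],[0,0,0,0,0,0.0001,0],[0,0,0,0,0,0.0001,0],[0,0,0,0,0,0.0001,0],[0,0,0,0,0,0.0001,0],[0,0,0,0,0,0,0],[0,0,0,0,0,0,0],[0,0,0,0,0,0,0]]

```text
time: 14.97
tcp_pos: [537.1, 23.3, 13.5]
orientation: [3.141, -0.0, -0.0]
ft_force: [-0.2, 0.1, 6.5]
opening: 0.3
gripper_force: 2.8
```

Call:
step_arm:
  steps:
    - [[0,0,0,0.0002,-0.0005,0,0],[0,0,0,0.0002,-0.0006,0,0],[0,0,0,0.0002,-0.0006,0,0],[0,0,0,0.0002,-0.0007,0,0],[0,0,0,0.0002,-0.0007,0,0],[0,0,0,0.0003,-0.001,0,0],[0,0,0,0.0003,-0.001,0,0],[0,0,0,0.0003,-0.001,0,0]]

```text
time: 15.63
tcp_pos: [539.3, 28.5, 13.5]
orientation: [3.14, -0.001, 0.001]
ft_force: [-0.2, -3.2, 5.5]
opening: 0.2
gripper_force: 2.6
```

Sliding. I'll press a little more and continue.

Call:
step_arm:
  steps:
    - [[0,0,0,0.0005,-0.001,0.0001,0],[0,0,0,0.0005,-0.0015,0.0001,0],[0,0,0,0.0007,-0.002,0,0],[0,0,0,0.0008,-0.0025,0,0],[0,0,0,0.001,-0.003,0,0],[0,0,0,0.001,-0.003,0,0],[0,0,0,0.001,-0.003,0,0],[0,0,0,0.001,-0.003,0,0]]

```text
time: 16.3
tcp_pos: [545.9, 47.5, 13.5]
orientation: [3.14, -0.001, 0.001]
ft_force: [-1.3, -3.9, 6.7]
opening: -0.2
gripper_force: 3.3
```

```bash
python3 look.py
```

```text
16.3 [545.9  47.5  13.5] [-1.3 -3.9  6.7]
rect ((545.0364990234375, 43.14977264404297), (93.90574645996094, 101.33135986328125), 3.329721212387085) min [501. -10.] max [594.  95.] [[502.0, -10.0], [594.0, -1.0], [590.0, 80.0], [570.0, 95.0], [503.0, 88.0], [521.0, 74.0], [519.0, 60.0], [541.0, 62.0], [555.0, 43.0], [543.0, 27.0], [523.0, 31.0]]
```

Call:
step_arm:
  steps:
    - [[0,0,0,0,0,-0.002,0],[0,0,0,0,0,-0.002,0],[0,0,0,-0.012,0.001,0,0],[0,0,0,-0.018,0.002,0,0],[0,0,0,-0.014,0.002,0,0],[0,0,0,0,0,0.002,0],[0,0,0,0,0,0.0007,0],[0,0,0,0,0,0.0003,0]]

```text
time: 17.02
tcp_pos: [502.8, 43.4, 13.8]
orientation: [3.142, -0.002, -0.0]
ft_force: [-0.1, 0.1, -0.5]
opening: 0.1
gripper_force: 0.0
```

Call:
step_arm:
  steps:
    - [[0,0,0,0,0,0.0002,0],[0,0,0,0,0,0.0001,0],[0,0,0,0,0,0.0001,0],[0,0,0,0,0,0.0001,0],[0,0,0,0,0,0.0001,0],[0,0,0,0,0,0.0001,0],[0,0,0,0,0,0.0001,0],[0,0,0,0,0,0,0]]

```text
time: 17.68
tcp_pos: [502.7, 43.4, 13.5]
orientation: [3.142, -0.003, -0.0]
ft_force: [2.4, 0.6, 3.9]
opening: -0.4
gripper_force: 1.8
```

Call:
step_arm:
  steps:
    - [[0,0,0,0.0005,-0.0001,0.0001,0],[0,0,0,0.0005,-0.0001,0,0],[0,0,0,0.0005,-0.0001,0,0],[0,0,0,0.0005,-0.0001,0,0],[0,0,0,0.0005,-0.0001,0,0],[0,0,0,0.0005,-0.0001,0,0],[0,0,0,0.0005,-0.0001,0,0],[0,0,0,0.0005,-0.0001,0,0]]

```text
time: 18.35
tcp_pos: [502.7, 43.5, 13.4]
orientation: [3.14, 0.005, 0.001]
ft_force: [-5.2, -3.0, 13.0]
opening: 0.2
gripper_force: 6.7
```

Call:
step_arm:
  steps:
    - [[0,0,0,0.0005,-0.0001,0,0],[0,0,0,0.0005,-0.0001,0,0],[0,0,0,0.0008,-0.0002,0,0],[0,0,0,0.001,-0.0003,0,0],[0,0,0,0.001,-0.0003,0,0],[0,0,0,0.001,-0.0003,0,0],[0,0,0,0.001,-0.0003,0,0],[0,0,0,0.001,-0.0003,0,0]]

```text
time: 19.02
tcp_pos: [506.9, 45.4, 13.4]
orientation: [3.14, 0.01, 0.001]
ft_force: [-8.6, -2.3, 18.5]
opening: 0.1
gripper_force: 8.7
```

```bash
python3 look.py
```

```text
19.02 [506.9  45.4  13.4] [-8.6 -2.3 18.5]
rect ((534.8345336914062, 44.72099304199219), (122.96092987060547, 101.82061004638672), 2.704033613204956) min [471.  -7.] max [598.  96.] [[477.0, -7.0], [598.0, -1.0], [593.0, 83.0], [573.0, 96.0], [471.0, 91.0], [480.0, 56.0], [504.0, 58.0], [521.0, 42.0], [504.0, 26.0], [477.0, 23.0]]
```

Call:
step_arm:
  steps:
    - [[0,0,0,0,0,-0.0002,0],[0,0,0,0.0005,-0.0001,-0.0001,0],[0,0,0,0.001,-0.0002,-0.0001,0],[0,0,0,0.001,-0.0003,0,0],[0,0,0,0.0015,-0.0003,0,0],[0,0,0,0.0015,-0.0003,0,0],[0,0,0,0.0015,-0.0003,0,0],[0,0,0,0.0015,-0.0003,0,0]]

```text
time: 19.73
tcp_pos: [516.0, 47.6, 13.4]
orientation: [3.141, 0.009, 0.0]
ft_force: [-6.3, -1.1, 13.2]
opening: 0.3
gripper_force: 6.5
```

Call:
step_arm:
  steps:
    - [[0,0,0,0.0018,-0.0004,-0.0001,0],[0,0,0,0.002,-0.0004,0,0],[0,0,0,0.0025,-0.0005,0,0],[0,0,0,0.0025,-0.0006,0,0],[0,0,0,0.003,-0.0006,0,0],[0,0,0,0.003,-0.0006,0,0],[0,0,0,0.003,-0.0006,0,0],[0,0,0,0.003,-0.0006,0,0]]

```text
time: 20.4
tcp_pos: [537.2, 52.0, 13.4]
orientation: [3.141, 0.009, 0.0]
ft_force: [-5.7, -1.4, 11.3]
opening: -0.0
gripper_force: 5.5
```

Call:
step_arm:
  steps:
    - [[0,0,0,0.003,-0.0006,0,0],[0,0,0,0.003,-0.0006,0,0],[0,0,0,0.003,-0.0006,0,0],[0,0,0,0.003,-0.0006,0,0],[0,0,0,0.003,-0.0006,0,0],[0,0,0,0.003,-0.0006,0,0],[0,0,0,0.003,-0.0006,0,0],[0,0,0,0.003,-0.0006,0,0]]

```text
time: 21.07
tcp_pos: [561.5, 56.7, 13.4]
orientation: [3.141, 0.008, 0.0]
ft_force: [-6.6, -0.9, 9.9]
opening: -0.0
gripper_force: 5.2
```

```bash
python3 look.py
```

```text
21.07 [561.5  56.7  13.4] [-6.6 -0.9  9.9]
rect ((588.8829345703125, 54.666717529296875), (121.4893798828125, 101.87251281738281), 0.4458198845386505) min [528.   4.] max [650. 106.] [[530.0, 5.0], [648.0, 6.0], [646.0, 90.0], [631.0, 103.0], [528.0, 104.0], [532.0, 72.0], [558.0, 72.0], [572.0, 53.0], [560.0, 38.0], [534.0, 35.0]]
```

Call:
step_arm:
  steps:
    - [[0,0,0,0.003,-0.0005,0,0],[0,0,0,0.003,-0.0005,0,0],[0,0,0,0.003,-0.0005,0,0],[0,0,0,0.003,-0.0005,0,0],[0,0,0,0.003,-0.0005,0,0],[0,0,0,0.003,-0.0005,0,0],[0,0,0,0.003,-0.0005,0,0],[0,0,0,0.003,-0.0005,0,0]]

```text
time: 21.78
tcp_pos: [585.6, 60.8, 13.5]
orientation: [3.141, 0.008, 0.0]
ft_force: [-4.7, -0.2, 9.1]
opening: 0.0
gripper_force: 4.9
```

Call:
step_arm:
  steps:
    - [[0,0,0,0.003,-0.0005,0,0],[0,0,0,0.003,-0.0005,0,0],[0,0,0,0.003,-0.0005,0,0],[0,0,0,0.003,-0.0005,0,0],[0,0,0,0.003,-0.0005,0,0],[0,0,0,0.003,-0.0005,0,0],[0,0,0,0.003,-0.0005,0,0],[0,0,0,0.002,-0.0005,0,0]]

```text
time: 22.45
tcp_pos: [609.2, 64.7, 13.5]
orientation: [3.141, 0.007, 0.0]
ft_force: [-5.4, -0.5, 8.3]
opening: -0.2
gripper_force: 4.6
```

```bash
python3 look.py s2.png
```

```text
22.45 [609.2  64.7  13.5] [-5.4 -0.5  8.3]
rect ((635.7739868164062, 79.36576080322266), (138.32237243652344, 122.74085235595703), 89.34540557861328) min [574.  10.] max [697. 148.] [[574.0, 13.0], [693.0, 12.0], [697.0, 94.0], [672.0, 114.0], [674.0, 148.0], [670.0, 111.0], [575.0, 110.0], [587.0, 77.0], [607.0, 79.0], [620.0, 61.0], [609.0, 45.0], [591.0, 49.0]]
```

View pics/s2.png

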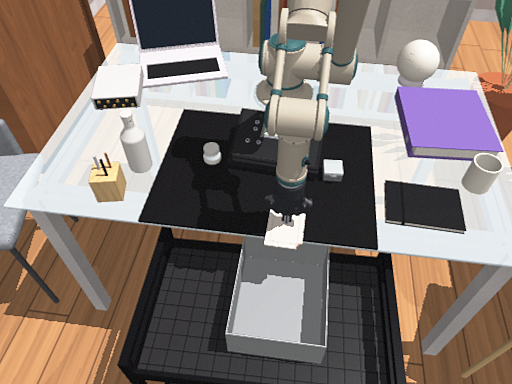

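The picture shows the coaster hanging over the edge at about (285,228), in line with the tub. The finger is behind its centre. Its centre is at x ≈ 635 and the edge is at 655.

Call:
step_arm:
  steps:
    - [[0,0,0,0.003,-0.0005,0,0],[0,0,0,0.003,-0.0005,0,0],[0,0,0,0.003,-0.0005,0,0],[0,0,0,0.003,-0.0005,0,0],[0,0,0,0.003,-0.0005,0,0],[0,0,0,0.003,-0.0005,0,0],[0,0,0,0.003,-0.0005,0,0],[0,0,0,0.003,-0.0005,0,0]]

```text
time: 23.17
tcp_pos: [632.9, 68.7, 13.4]
orientation: [3.141, 0.007, 0.0]
ft_force: [-4.8, -1.2, 9.6]
opening: -0.1
gripper_force: 4.4
```

```bash
python3 look.py
```

```text
23.17 [632.9  68.7  13.4] [-4.8 -1.2  9.6]
rect ((649.12841796875, 34.9344482421875), (226.37026977539062, 101.45808410644531), 89.94425201416016) min [598. -78.] max [700. 148.] [[670.0, -78.0], [671.0, 12.0], [699.0, 15.0], [697.0, 115.0], [672.0, 119.0], [674.0, 148.0], [669.0, 116.0], [598.0, 117.0], [610.0, 82.0], [627.0, 83.0], [647.0, 66.0], [630.0, 61.0], [635.0, 51.0], [611.0, 51.0], [599.0, 16.0], [670.0, 17.0]]
```

Call:
step_arm:
  steps:
    - [[0,0,0,0.003,0,0,0],[0,0,0,0.003,0,0,0],[0,0,0,0.003,0,0,0],[0,0,0,0.003,0,0,0],[0,0,0,0,0,-0.03,0],[0,0,0,0,0,-0.04,0],[0,0,0,-0.01,0,-0.04,0],[0,0,0,-0.02,0,-0.03,0]]

```text
time: 23.88
tcp_pos: [619.9, 68.7, 155.3]
orientation: [3.141, -0.002, -0.0]
ft_force: [0.9, 0.4, 0.2]
opening: 0.2
gripper_force: 0.0
```

Call:
step_arm:
  steps:
    - [[0,0,0,-0.02,0,-0.02,0],[0,0,0,-0.02,0,0,0],[0,0,0,-0.02,0,0,0],[0,0,0,-0.02,0,0,0],[0,0,0,-0.01,0,0,0],[0,0,0,0,0,0,0],[0,0,0,0,0,0,0],[0,0,0,0,0,0,0]]

```text
time: 24.55
tcp_pos: [529.7, 68.9, 173.3]
orientation: [3.141, -0.001, -0.0]
ft_force: [0.7, -0.4, -0.0]
opening: -0.0
gripper_force: 0.0
```

```bash
python3 look.py s3.png; python3 -c "
from bench import grab_frame;import cv2
p,d=grab_frame('top');cv2.imwrite('pics/t3.png',p[:,:,::-1])"
```

```text
24.55 [529.7  68.9 173.3] [ 0.7 -0.4 -0. ]
rect ((671.8368530273438, 34.911956787109375), (5.466394901275635, 226.36656188964844), 0.006307404488325119) min [669. -78.] max [675. 148.] [[670.0, -78.0], [674.0, 148.0]]
```

View pics/s3.png

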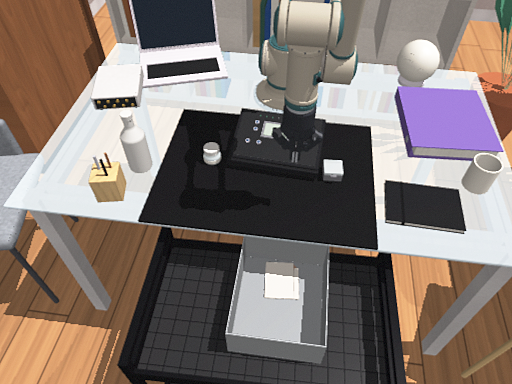

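View pics/t3.png

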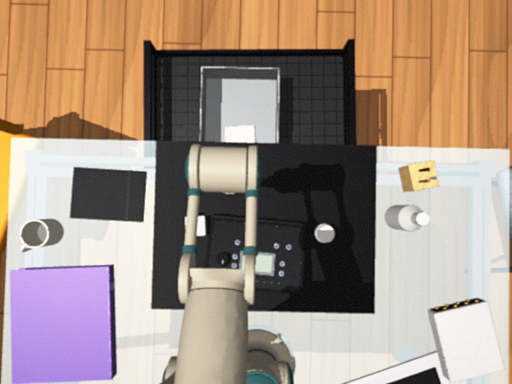

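The coaster lies in the tub at (282,280) in the scene view. The tub, console, jar and case look unmoved, and the arm is clear.

Call:
step_arm:
  steps:
    - [[0,0,0,0,0,0,0],[0,0,0,0,0,0,0],[0,0,0,0,0,0,0],[0,0,0,0,0,0,0],[0,0,0,0,0,0,0],[0,0,0,0,0,0,0],[0,0,0,0,0,0,0],[0,0,0,0,0,0,0]]

```text
time: 25.32
tcp_pos: [528.6, 69.0, 173.4]
orientation: [3.142, -0.0, -0.0]
ft_force: [-0.3, 0.5, -0.1]
opening: -0.0
gripper_force: 0.0
```

```bash
python3 -c "
from bench import r
print(r.hand_in())"
```

```text
the job is handed in; nothing more can be done
None
```

The coaster was drawn out flat and dropped over the edge into the tub, and the job was handed in at about 25 s; the highest press I read was 18.5 N, and nothing else looked moved in the last pictures.

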